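# Set the probe carriage opposite the spindle

## Robot

A 6-joint arm with a two-finger parallel gripper is mounted at the origin on the work surface. World frame = base frame: x ahead of the robot, y to its left, z up, the work surface at z = 0. Lengths are in m, angles in rad, forces in N, time in s.
With the tool pointing down it reaches from about 0.375 to 0.975 m from the base axis. Payload 3.8 kg.
Tool frame: the origin (TCP) lies midway between the tips of the shut fingers; the grasp point (between the pads) lies 19 mm behind it; x points along the fingers, y is the direction in which the jaws open and shut, and the axes are right-handed (so a half turn about x gives the same grasp; the last joint's range is limited). The gripper opens to 85 mm and grips with 20 to 120 N. Pads are 22 mm wide; open, the fingers measure 114 mm over their backs; the gripper's body (76 mm by 85 mm) begins 54 mm behind the grasp point. The pads swing forward as they close: fully open they stand 13 mm farther back than shut.
Start: joints at [1.107, 0.264, 1.604, -0, 1.274, -0.037], TCP at [0.279, 0.614, 0.231] pointing down, gripper open.
Joint ranges: [-2.63, 2.63], [-0.94, 2.18], [0.31, 2.57], [-1.31, 4.45], [0, 2.66], [-2.55, 2.55]. Speed limits (rad/s): [2.57, 2.57, 3.14, 3.14, 3.14, 3.14].

## Interface

Orientations are given as a rotation vector (axis times angle).
In Python, from workcell import read_state, read_camera, get_calibration, finish_job gives the robot as it stands. The module is installed in compiled form; this text tells all that it offers.
- The arm moves only by the shell command python3 -m creep 'ROWS' [FORCE]. ROWS is JSON, a list of rows, each a list of 3 entries, a list of its own where there are three numbers: the closure in counts, from 0 (fully open) to 255 (shut), then the shift along the world's x, y, z in mm, then the turn about the world's z in rad. In form: [[hand, [tx, ty, tz], spin], ...]. A call has exactly 8 rows; each row shifts and turns the commanded pose from where the row before left it; what a row does not reach is not made up. A row lasts 1/12 s, in which the tool goes at most 41.7 mm and 7.16 degrees, less where a joint would pass 70% of its speed; a pose out of reach is approached as far as the arm can. A call is refused whole if a number of a shift passes 41.7 or a number of a turn 0.125, either way. A call with a gripper value outside its range is refused whole. The fingers move at their own pace and stop on an object; FORCE is the grip in N (left out, the last holds). Time passes only in rows, so rows that do not move let the fingers close, or fill a call up. It gives the time, the measured TCP pose, the force and the opening at its end, in the units of the state.
- read_state(): the state, without advancing time (a new reading comes with each control period).
- read_camera(name): name is "side" or "top" or "wrist"; returns (picture, depth): 400x640x3 uint8, blue, green, red; 400x640 float32, m along the optical axis (not along the pixel's ray), 0 where there is no reading.
- get_calibration(name): a dict with "K" (3x3 intrinsics, pixels), "eye" and "orientation" of the camera in the world. Camera axes: x right, y down, z forward; pixel columns grow to the right and rows downward; lengths in m; the calibration is good to about 2 mm. A picture is of the moment at which its call begins: read the wrist's pose just before it. get_calibration takes no time and is no camera call; for the wrist camera it gives the pose at the moment of the call.
- finish_job(): hands the job in, once; it reports no verdict.
The state is a dict: "time": time; "q": joint angles; "joint_vel": joint speeds; "joint_torque": joint torques, N m; "tool_pos": TCP position; "tcp_rot": TCP orientation; "wrist_force": force on the tool from outside, world axes, zero at the start; "torque": the same for the moment, N m; "width": opening from 0.0 (shut) to 1.0 (fully open).
Only numpy, scipy, OpenCV 4.12 (cv2) and the standard library are available. Lean on these libraries where they do the work, as an engineer would, in place of code of your own. Each camera call takes 0.05 s, during which the arm holds its last target.

## Task

On the test bench, a gap-probe carriage is latched in a notch of its rail. Squeeze its release lever towards the fixed grip and keep it squeezed while you slide the carriage along the rail until the probe points at the middle of the round spindle with the stepped steel nose, then let go so that the lever springs back and the latch drops into the notch there.

Things in the scene. Friction and masses are not known exactly. Their poses are not given: they have to be found in the camera images.
- handle (a point): Pinch point on the carriage, 100 mm above the table: midway between two 10 mm bars, 36 mm long, along the rail. Axes: y along rail, x across it to the units, z up. Fixed aluminium bar: outer face x=+14 mm. Black lever bar: outer face x=-28 at rest, -14 squeezed. Pinch along x centred on this point. Block top 40 mm below; probe to x=+85, 53 mm below. Start: within 5 mm of the rail's middle.
- release_lever (a joint): Black release lever, bar 50 mm above its pivot: 0 = sprung out, latched; 0.28 rad = fully squeezed (bar moved 14 mm). Must be above 0.15 to clear the notches. Spring 3 N at rest, 7 N squeezed, at the bar; grip with 15 to 30 N. Once let go it springs to 0 if the latch is at a notch.
- carriage (a joint): Aluminium carriage, 34 x 52 mm, on a low 360 mm steel rail, notched on its robot side. Value: place along the rail in m, 0 = middle, grows along the handle's y, range -0.134 to 0.134. Notch centres every 0.04 from -0.12 to 0.12; the latch has 8 mm play each way in a notch. Friction 1 to 2 N. Starts latched in the middle notch.
- spindle_mid (a point): Target, bolted down: dark round cylinder, 54 mm across, foot 68 mm, with a two-step steel nose, 100 mm tall. Point on its axis 47 mm up; y axis along the rail. It stands 125 mm beyond the rail's middle line (+x of the handle), opposite the notch at -0.12, -0.04, 0.04 or 0.12; a square unit with the same nose, a plain cylinder and a short ring, none taller, stand at the others.
Things that resemble listed ones, but are neither listed nor needed, are in the scene too. Leave any blue look-alike of the part that bears spindle_mid alone.

How it is judged:
On the way, in this order (a step that is already met when the one before it is completed fails the run):
1. the release lever is squeezed (value of joint release_lever above 0.15 rad), for 0.2 s.
2. with the lever still squeezed, the carriage stands opposite the spindle (within 12 mm along the rail) (value of joint release_lever above 0.15 rad and y of handle in the frame of spindle_mid between -0.012 and 0.012 m), for 0.1 s.
At the end, for the whole second after the job is handed in: The carriage stands opposite the spindle with the stepped nose, within 12 mm along the rail, and the release lever has sprung back (under 0.06 rad), its latch in the notch (y of handle in the frame of spindle_mid between -0.012 and 0.012 m and value of joint release_lever below 0.06 rad); the robot touches nothing.
It also fails if it takes over 32 s, if anything falls off the work surface, if the arm or the gripper's body presses on something with over 40 N, if the wrist force passes 120 N, or if a joint passes its speed limit or range.

## Working session

There is one attempt and no reset: what is moved stays moved. The work goes in short steps, Python scripts to look and compute and a shell command to move; the robot and the scene stay as the last step left them, time stands still between calls to the robot, and variables do not carry over. Pictures are saved under pics/ and viewed, and the job is handed in when it is done.

```bash
mkdir -p pics; python3 - <<'E'
from workcell import *
import cv2,numpy as np
s=read_state();print(s)
for n in("top","side"):
    im,d=read_camera(n);c=get_calibration(n);print(n,c)
    cv2.imwrite(f"pics/{n}0.png",im);np.savez(f"{n}0.npz",im=im,d=d,K=c["K"],eye=c["eye"],o=c["orientation"])
E
```

```text
{'time': 0.0, 'q': array([ 1.10714428e+00,  2.64763633e-01,  1.60541011e+00,  6.37031305e-06,
        1.27369726e+00, -3.69053818e-02]), 'joint_vel': array([-0.00022415,  0.00012188,  0.00236616,  0.00232613,  0.00159023,
        0.00013965]), 'joint_torque': array([-5.94503344e-04, -5.15101612e+01, -3.67313898e+01, -2.91177466e-04,
        1.29959401e-02, -4.18195168e-05]), 'tool_pos': array([0.2790582 , 0.61379255, 0.22993547]), 'tcp_rot': array([ 0.33298943,  1.54532957, -0.3364763 ]), 'wrist_force': array([ 0.13545861, -0.53172264,  0.50541831]), 'torque': array([ 0.00683056, -0.00093771,  0.04685711]), 'width': 1.0000756188325686}
top {'K': array([[422.96966467,   0.        , 320.91511768],
       [  0.        , 422.96966467, 197.36906798],
       [  0.        ,   0.        ,   1.        ]]), 'eye': array([0.4831618 , 0.00830822, 1.02317721]), 'orientation': array([-2.18008514,  2.19193615, -0.11875844])}
side {'K': array([[377.57529265,   0.        , 323.55607439],
       [  0.        , 377.57529265, 195.68513623],
       [  0.        ,   0.        ,   1.        ]]), 'eye': array([0.46268147, 0.51304217, 0.55924915]), 'orientation': array([-0.22996311,  2.79044693, -1.23666794])}
```

View pics/top0.png

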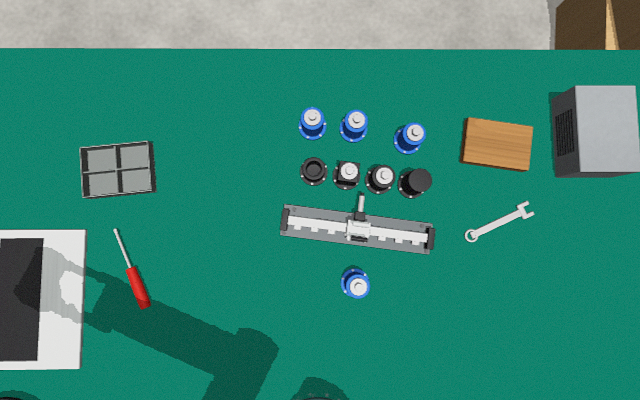

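View pics/side0.png

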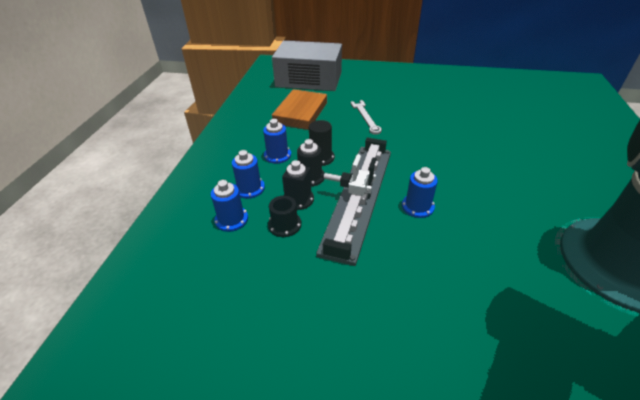

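```bash
cat > h.py <<'E'
import numpy as np,cv2
from scipy.spatial.transform import Rotation as R
def ld(f):
    z=np.load(f);return z["im"],z["d"],z["K"],z["eye"],R.from_rotvec(z["o"]).as_matrix()
def pts(d,K,e,M):
    v,u=np.indices(d.shape);P=np.stack([(u-K[0,2])/K[0,0]*d,(v-K[1,2])/K[1,1]*d,d],-1)
    return P@M.T+e
def ray(u,v,z,K,e,M):
    r=M@np.array([(u-K[0,2])/K[0,0],(v-K[1,2])/K[1,1],1]);return e+r*(z-e[2])/r[2]
def pix(p,K,e,M):
    c=M.T@(np.asarray(p)-e);return (K@c/c[2])[:2]
E
python3 - <<'E'
from h import *
im,d,K,e,M=ld("top0.npz")
cv2.imwrite("pics/topz.png",cv2.resize(im[150:260,270:450],None,fx=4.4,fy=4.4,interpolation=cv2.INTER_CUBIC))
P=pts(d,K,e,M)
for u,v in[(347,171),(382,176),(419,181),(313,170),(360,229),(361,205),(283,212),(430,240),(300,260)]:print(u,v,P[v,u].round(3))
im,d,K,e,M=ld("side0.npz")
cv2.imwrite("pics/sidez.png",cv2.resize(im[110:270,200:400],None,fx=3.7,fy=3.7,interpolation=cv2.INTER_CUBIC))
E
```

```text
347 171 [ 0.623 -0.069  0.097]
382 176 [ 0.612 -0.146  0.098]
419 181 [ 0.601 -0.23   0.093]
313 170 [0.639 0.006 0.013]
360 229 [ 0.496 -0.1    0.062]
361 205 [ 0.551 -0.105  0.049]
283 212 [0.536 0.076 0.041]
430 240 [ 0.469 -0.266  0.039]
300 260 [ 0.423  0.038 -0.003]
```

View pics/topz.png

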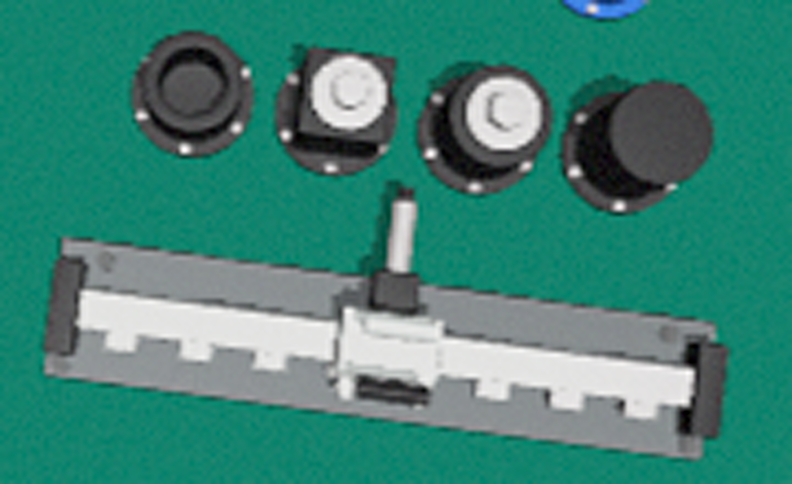

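View pics/sidez.png

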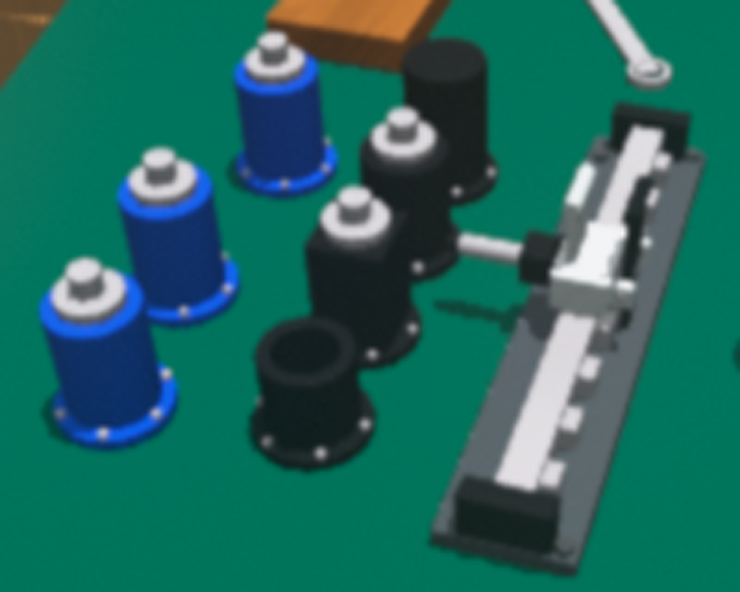

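```bash
python3 - <<'E'
from h import *
im,d,K,e,M=ld("top0.npz")
P=pts(d,K,e,M)
g=lambda a,b,z:ray(270+a/4.4-.4,150+b/4.4-.4,z,K,e,M)
zp=np.median([P[int(150+b/4.4),int(270+a/4.4),2] for a,b in[(250,285),(200,380),(550,420)]]);print("plate z",zp)
C=[g(a,b,zp) for a,b in[(62,238),(45,375),(715,322),(700,457)]]
mid=np.mean(C,0);ax=(C[0]+C[1]-C[2]-C[3])[:2];print("len",np.linalg.norm(ax)/2,np.linalg.norm((C[0]-C[1])[:2]));ax/=np.linalg.norm(ax)
xa=np.array([ax[1],-ax[0]]);print("mid",mid,"y",ax,"x",xa,"yaw",np.arctan2(xa[1],xa[0]))
for nm,p in dict(ring=g(195,88,.05),sq=g(350,90,.1),rnd=g(505,112,.1),pl=g(660,133,.1)).items():
    print(nm,p[:2],"x,y rail",(p-mid)[:2]@xa,(p-mid)[:2]@ax)
for n in("top","side"):
    im,d,K,e,M=ld(n+"0.npz");P=pts(d,K,e,M)
    L=np.stack([(P[...,:2]-mid[:2])@xa,(P[...,:2]-mid[:2])@ax,P[...,2]],-1)
    m=(abs(L[...,0])<.05)&(abs(L[...,1])<.06)&(L[...,2]>.075)&(d>0);
    q=L[m];print(n,len(q));
    f=im[m].sum(1)
    for k in(f>300,f<=300):
        if k.sum():print(k.sum(),q[k].min(0).round(3),q[k].max(0).round(3),np.median(q[k],0).round(3))
    for z in (.1,):
        print("proj",pix([*(mid[:2]),.1],K,e,M))
E
```

```text
plate z 0.012581554782906679
len 0.3580259720580958 0.07467321518176806
mid [ 0.49702378 -0.09646698  0.01258155] y [0.13144633 0.99132329] x [ 0.99132329 -0.13144633] yaw -0.13182782866647105
ring [0.63391728 0.00394729] x,y rail 0.12250662660849615 0.11753715055400851
sq [ 0.62491135 -0.07356549] x,y rail 0.12376760591295478 0.03951313040477574
rnd [ 0.61351242 -0.15135409] x,y rail 0.12269261363956913 -0.03909886795101979
pl [ 0.60260472 -0.22925746] x,y rail 0.12211967134185941 -0.11776007022107349
top 155
82 [-0.029 -0.017  0.093] [0.013 0.019 0.107] [0.008 0.002 0.103]
73 [-0.028 -0.017  0.099] [-0.019  0.018  0.108] [-0.023  0.001  0.103]
proj [360.33973302 228.07870579]
side 210
125 [-0.027 -0.02   0.075] [0.015 0.019 0.107] [0.008 0.008 0.103]
85 [-0.027 -0.018  0.075] [0.014 0.019 0.106] [-0.023  0.01   0.103]
proj [361.10542073 162.27533415]
```

```bash
cat > st.py <<'E'
from h import *
from workcell import read_state
s=read_state();T=R.from_rotvec(s["tcp_rot"]).as_matrix()
yaw=-0.1318
a=np.arctan2(T[1,1],T[0,1]);t=(yaw-a+np.pi/2)%np.pi-np.pi/2
H=np.array([.4972,-.0964,.080])
ax=np.array([0.1314,0.9913]);xa=np.array([ax[1],-ax[0]]);D=s["tool_pos"]-H
print("t",s["time"],"pos",s["tool_pos"].round(4),"q",s["q"].round(2),"turn",round(t,4),"todo mm",(-1000*D).round(1),"rail xy",(1000*D[:2]@xa).round(1),(1000*D[:2]@ax).round(1),"F",s["wrist_force"].round(1),"w",round(s["width"],3),"toolx",T[:,0].round(3))
E
python3 st.py
```

```text
t 0.1 pos [0.2791 0.6138 0.23  ] q [ 1.11  0.26  1.61  0.    1.27 -0.04] turn -1.2758 todo mm [ 218.1 -710.2 -150. ] rail xy -309.5 675.4 F [-0.1  0.9  0.5] w 1.0 toolx [-0.001 -0.002 -1.   ]
```

```bash
python3 -m creep '[[0,[12,-38,0],-0.07],[0,[12,-38,0],-0.07],[0,[12,-38,0],-0.07],[0,[12,-38,0],-0.07],[0,[12,-38,0],-0.07],[0,[12,-38,0],-0.07],[0,[12,-38,0],-0.07],[0,[12,-38,0],-0.07]]' 22; python3 st.py
```

```text
time: 0.77
tool_pos: [0.3752, 0.3084, 0.2308]
tcp_rot: [0.771, 1.43, -0.772]
wrist_force: [1.2, 0.4, -0.1]
width: 0.999
t 0.7667 pos [0.3752 0.3084 0.2308] q [ 0.64 -0.1   2.   -0.    1.25  0.06] turn -0.713 todo mm [ 122.  -404.8 -150.8] rail xy -174.1 385.3 F [ 1.2  0.4 -0.1] w 0.999 toolx [-0. -0. -1.]
```

```bash
python3 -m creep '[[0,[12,-38,0],-0.07],[0,[12,-38,0],-0.07],[0,[12,-38,0],-0.07],[0,[12,-38,0],-0.07],[0,[12,-38,0],-0.07],[0,[12,-38,0],-0.07],[0,[12,-38,0],-0.07],[0,[12,-38,0],-0.07]]'; python3 st.py
```

```text
time: 1.43
tool_pos: [0.4712, 0.0045, 0.2311]
tcp_rot: [1.194, 1.219, -1.194]
wrist_force: [0.9, -0.2, 0.2]
width: 1.001
t 1.4333 pos [0.4712 0.0045 0.2311] q [-0.04 -0.13  2.02  0.    1.25 -0.06] turn -0.1523 todo mm [  26.  -100.9 -151.1] rail xy -39.0 96.6 F [ 0.9 -0.2  0.2] w 1.001 toolx [-0.  0. -1.]
```

```bash
python3 -m creep '[[0,[6,-25,0],-0.04],[0,[6,-25,0],-0.04],[0,[7,-25,0],-0.04],[0,[7,-26,0],-0.032],[0,[0,0,-20],0],[0,[0,0,-20],0],[0,[0,0,0],0],[0,[0,0,0],0]]'; python3 st.py
python3 - <<'E'
from workcell import *
import cv2,numpy as np
c=get_calibration("wrist");im,d=read_camera("wrist");cv2.imwrite("pics/w1.png",im)
np.savez("w1.npz",im=im,d=d,K=c["K"],eye=c["eye"],o=c["orientation"])
from h import *
im,d,K,e,M=ld("w1.npz");P=pts(d,K,e,M)
mid=np.array([.497,-.0965]);ax=np.array([0.1314,0.9913]);xa=np.array([ax[1],-ax[0]])
L=np.stack([(P[...,:2]-mid)@xa,(P[...,:2]-mid)@ax,P[...,2]],-1)
m=(abs(L[...,0])<.04)&(abs(L[...,1])<.05)&(L[...,2]>.085)&(L[...,2]<.125)&(d>0)
q=L[m];f=im[m].sum(1)
for k in(f>300,f<=300):
    if k.sum():print(k.sum(),np.percentile(q[k],2,0).round(4),np.percentile(q[k],98,0).round(4))
E
```

```text
time: 2.1
tool_pos: [0.4959, -0.0943, 0.1897]
tcp_rot: [1.302, 1.149, -1.306]
wrist_force: [-0.6, 0.4, -0.4]
width: 0.996
t 2.1 pos [ 0.4959 -0.0943  0.1897] q [-0.24 -0.03  2.01  0.    1.17 -0.11] turn -0.0035 todo mm [   1.3   -2.1 -109.7] rail xy -1.6 1.9 F [-0.6  0.4 -0.4] w 0.996 toolx [-0.004  0.001 -1.   ]
650 [ 0.0028 -0.0172  0.0993] [0.0122 0.0181 0.1056]
647 [-0.0291 -0.017   0.0993] [-0.0198  0.0182  0.1058]
```

View pics/w1.png

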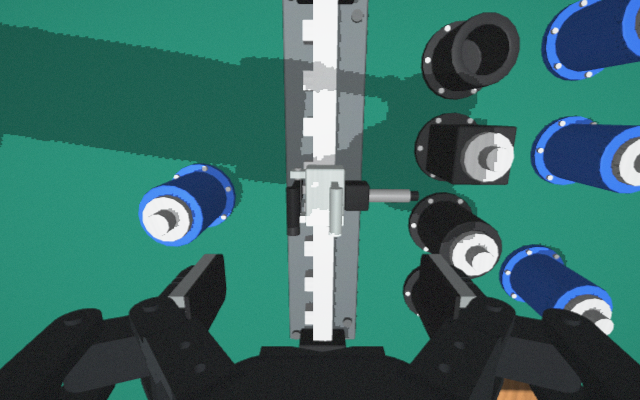

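```bash
python3 -m creep '[[0,[0.4,-1.5,-20],-0.003],[0,[0,0,-20],0],[0,[0,0,-20],0],[0,[0,0,-20],0],[0,[0,0,-15],0],[0,[0,0,-10],0],[0,[0,0,-5],0],[0,[0,0,0],0]]'; python3 st.py
```

```text
time: 2.82
tool_pos: [0.4978, -0.0958, 0.0811]
tcp_rot: [1.304, 1.145, -1.305]
wrist_force: [0.8, 0.2, -0.7]
width: 1.002
t 2.8167 pos [ 0.4978 -0.0958  0.0811] q [-0.24  0.09  2.1  -0.    0.95 -0.11] turn -0.0013 todo mm [-0.6 -0.6 -1.1] rail xy 0.5 0.7 F [ 0.8  0.2 -0.7] w 1.002 toolx [-0.001  0.    -1.   ]
```

```bash
python3 -m creep '[[0,[-1,0,-1],0],[60,[0,0,0],0],[120,[0,0,0],0],[255,[0,0,0],0],[255,[0,0,0],0],[255,[0,0,0],0],[255,[0,0,0],0],[255,[0,0,0],0]]' 22; python3 st.py
```

```text
time: 3.48
tool_pos: [0.4956, -0.0959, 0.0808]
tcp_rot: [1.304, 1.147, -1.307]
wrist_force: [-5.0, 1.2, 7.2]
width: 0.337
t 3.4833 pos [ 0.4956 -0.0959  0.0808] q [-0.24  0.09  2.1  -0.    0.95 -0.11] turn -0.0008 todo mm [ 1.6 -0.5 -0.8] rail xy -1.7 0.3 F [-5.   1.2  7.2] w 0.337 toolx [-0.003  0.    -1.   ]
```

```bash
python3 -m creep '[[255,[0,0,0],0],[255,[0,0,0],0],[255,[-1,-7,0],0],[255,[-1,-8,0],0],[255,[-1,-8,0],0],[255,[-1,-8,0],0],[255,[-1,-8,0],0],[255,[0,-1,0],0]]' 22; python3 st.py
```

```text
time: 4.15
tool_pos: [0.4901, -0.1365, 0.0808]
tcp_rot: [1.304, 1.147, -1.308]
wrist_force: [-6.1, 2.3, 7.9]
width: 0.341
t 4.15 pos [ 0.4901 -0.1365  0.0808] q [-0.32  0.1   2.1  -0.    0.95 -0.19] turn -0.0002 todo mm [ 7.1 40.1 -0.8] rail xy -1.8 -40.7 F [-6.1  2.3  7.9] w 0.341 toolx [-0.004  0.001 -1.   ]
```

Squeezed and at the notch. Hold, check by camera before releasing.

```bash
python3 -m creep '[[255,[0,0,0],0],[255,[0,0,0],0],[255,[0,0,0],0],[255,[0,0,0],0],[255,[0,0,0],0],[255,[0,0,0],0],[255,[0,0,0],0],[255,[0,0,0],0]]'; python3 st.py
cat > look.py <<'E'
import sys
from workcell import *
from h import *
n=sys.argv[1];t=sys.argv[2]
c=get_calibration(n);im,d=read_camera(n)
np.savez(t+".npz",im=im,d=d,K=c["K"],eye=c["eye"],o=c["orientation"])
r=(slice(150,260),slice(270,450)) if n=="top" else (slice(110,270),slice(200,400))
cv2.imwrite(f"pics/{t}.png",cv2.resize(im[r],None,fx=3.7,fy=3.7,interpolation=cv2.INTER_CUBIC))
im,d,K,e,M=ld(t+".npz");P=pts(d,K,e,M)
mid=np.array([.497,-.0965]);ax=np.array([0.1314,0.9913]);xa=np.array([ax[1],-ax[0]])
L=np.stack([(P[...,:2]-mid)@xa,(P[...,:2]-mid)@ax,P[...,2]],-1)
for nm,x0,x1,z0,z1 in(("probe",.05,.083,.04,.06),("bars",-.035,.02,.09,.112)):
    m=(L[...,0]>x0)&(L[...,0]<x1)&(abs(L[...,1]+.02)<.06)&(L[...,2]>z0)&(L[...,2]<z1)&(d>0)
    q=L[m]
    if len(q):print(nm,len(q),np.percentile(q,2,0).round(4),np.percentile(q,98,0).round(4),np.median(q,0).round(4))
E
python3 look.py side s2
```

```text
time: 4.82
tool_pos: [0.4901, -0.1363, 0.0808]
tcp_rot: [1.303, 1.147, -1.308]
wrist_force: [-5.7, -0.8, 7.7]
width: 0.335
t 4.8167 pos [ 0.4901 -0.1363  0.0808] q [-0.32  0.1   2.1  -0.    0.95 -0.19] turn -0.001 todo mm [ 7.1 39.9 -0.8] rail xy -1.8 -40.4 F [-5.7 -0.8  7.7] w 0.335 toolx [-0.004 -0.    -1.   ]
probe 76 [ 0.0507 -0.0434  0.0436] [ 0.0815 -0.0343  0.0546] [ 0.0655 -0.0374  0.0514]
bars 227 [-0.0273 -0.0578  0.091 ] [ 0.0183 -0.0218  0.1111] [-0.0064 -0.0325  0.1026]
```

View pics/s2.png

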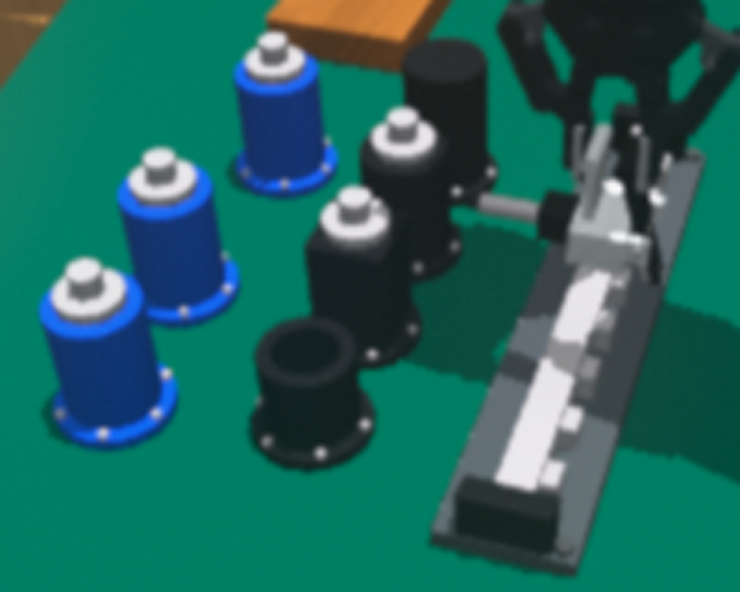

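The probe (about px 510,207) points at the round nosed spindle (405,200), and the bars are pinched. Next I release.

```bash
python3 -m creep '[[180,[0,0,0],0],[120,[0,0,0],0],[60,[0,0,0],0],[0,[0,0,0],0],[0,[0,0,0],0],[0,[0,0,0],0],[0,[0,0,0],0],[0,[0,0,0],0]]'; python3 st.py; python3 look.py side s3
```

```text
time: 5.53
tool_pos: [0.4924, -0.1362, 0.0806]
tcp_rot: [1.305, 1.143, -1.304]
wrist_force: [0.0, 0.4, 0.8]
width: 0.998
t 5.5333 pos [ 0.4924 -0.1362  0.0806] q [-0.32  0.1   2.1   0.    0.94 -0.19] turn -0.0009 todo mm [ 4.8 39.8 -0.6] rail xy 0.5 -40.0 F [0.  0.4 0.8] w 0.998 toolx [ 0.001 -0.    -1.   ]
probe 76 [ 0.0507 -0.0442  0.0441] [ 0.0813 -0.0336  0.0543] [ 0.0657 -0.0375  0.0517]
bars 140 [-0.0264 -0.0576  0.091 ] [ 0.0144 -0.0215  0.1067] [ 0.0053 -0.0341  0.1041]
```

View pics/s3.png

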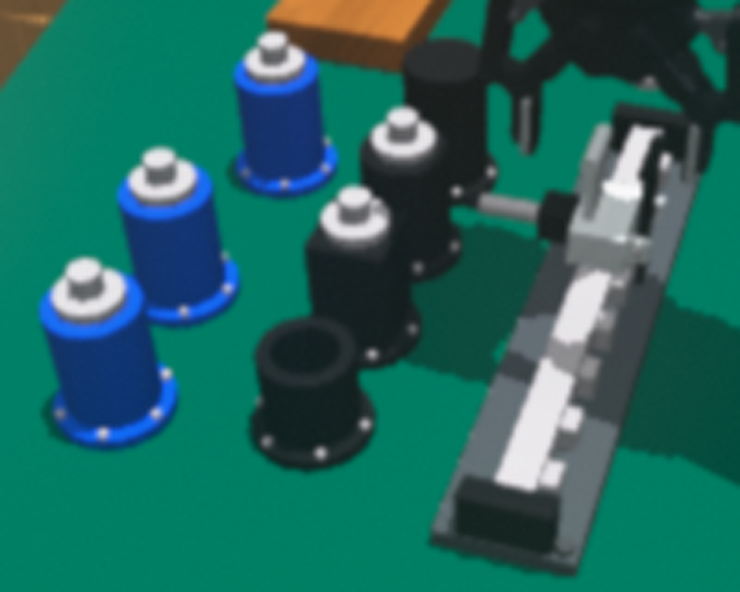

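The gripper is open and clear, and the carriage stayed put. I'll retreat upwards and check.

```bash
python3 -m creep '[[0,[0,0,10],0],[0,[0,0,20],0],[0,[0,0,20],0],[0,[0,0,20],0],[0,[0,0,20],0],[0,[0,0,20],0],[0,[0,0,0],0],[0,[0,0,0],0]]'; python3 st.py; python3 look.py side s4;python3 look.py wrist w4
python3 - <<'E'
from h import *
z=np.load("w4.npz");cv2.imwrite("pics/w4f.png",z["im"])
E
```

```text
time: 6.25
tool_pos: [0.4931, -0.1365, 0.1924]
tcp_rot: [1.306, 1.141, -1.302]
wrist_force: [-0.7, 0.2, -0.6]
width: 0.997
t 6.25 pos [ 0.4931 -0.1365  0.1924] q [-0.32 -0.02  1.99  0.    1.16 -0.19] turn -0.0009 todo mm [   4.1   40.1 -112.4] rail xy 1.2 -40.2 F [-0.7  0.2 -0.6] w 0.997 toolx [ 0.004 -0.001 -1.   ]
probe 76 [ 0.0506 -0.0433  0.0438] [ 0.0817 -0.0339  0.0547] [ 0.0658 -0.0371  0.0513]
bars 140 [-0.0263 -0.0575  0.0912] [ 0.014  -0.0217  0.1067] [-0.006  -0.0334  0.1042]
probe 445 [ 0.0507 -0.0454  0.0476] [ 0.0823 -0.0349  0.0536] [ 0.0653 -0.0395  0.0515]
bars 1286 [-0.0289 -0.0578  0.0994] [ 0.0118 -0.0226  0.1058] [-0.0198 -0.0394  0.1039]
```

View pics/w4f.png

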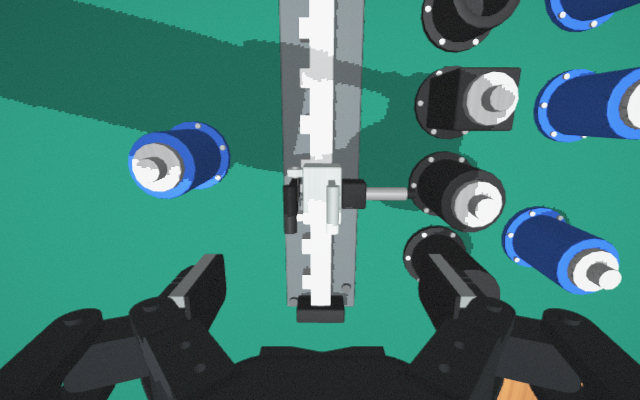

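The probe (px 385,193) points at the round stepped-nose spindle (foot around 445,190). The lever bar (290,205) is back at x≈-28 mm, and the carriage is at about -0.040. I'm handing in.

```bash
python3 -c "
from workcell import *
print(finish_job())"
```

```text
the job is handed in; nothing more can be done
None
```

I squeezed the lever with a 22 N grip and slid the carriage 40 mm to the −0.04 notch, opposite the round spindle with the stepped nose. I then opened the gripper, backed straight up and handed the job in at about 6.4 s. No verdict was reported.

- **Squeeze:** the jaws closed to about 28.6 mm, which matches the 28 mm expected with the lever fully squeezed. They stayed there for the whole slide and about 0.7 s after it.
- **Carriage position:** the wrist camera put the handle bars at −0.040 m and the probe at −0.0395 m along the rail. The spindle measured −0.039 m, so they agree within about 1 mm.
- **Lever:** the bar's outer face was back within 1 mm of its position before the squeeze (−0.0289 m, against −0.0291 m before), so the latch is down.
- **Clearance:** the gripper was open and about 110 mm above the pinch height, with wrist force near zero.
- **Disagreements:** the side view read the probe about 2 mm off, at −0.037 m, because it sees only the probe's near side. The wrist view also put the bars about 1 mm further towards the robot than the overhead and side views did. Both are within the camera calibration error.

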